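Set four model buildings back on their plots

ROBOT

A 6-joint arm with a two-finger parallel gripper is mounted at the origin on the work surface. World frame = base frame: x ahead of the robot, y to its left, z up, the work surface at z = 0. Lengths are in m, angles in rad, forces in N, time in s.
With the tool pointing down it reaches from about 0.375 to 0.975 m from the base axis. Payload 3.8 kg.
Tool frame: the origin (TCP) lies on the mounting face of the last link; the fingertips stand 173 mm ahead of it and the grasp point (between the pads) lies 155 mm ahead of it (bot.hold_point_z is the distance from the TCP to the grasp point, in m); z points along the fingers, y is the line along which they close (so a half turn about z gives the same grasp; the last joint's range is limited). The gripper opens to 85 mm and grips with 20 to 120 N. Pads are 22 mm wide; open, the fingers measure 114 mm over their backs; the gripper's body (76 mm by 85 mm) begins 54 mm behind the grasp point. The pads swing forward as they close: fully open they stand 13 mm farther back than shut.
Start: joints at [-0.037, 0.264, 1.604, -0, 1.274, -0.037], TCP at [0.675, -0, 0.405] pointing down, gripper open.
Joint ranges: [-2.63, 2.63], [-0.94, 2.18], [0.31, 2.57], [-1.31, 4.45], [0, 2.66], [-2.55, 2.55]. Speed limits (rad/s): [2.57, 2.57, 3.14, 3.14, 3.14, 3.14].

INTERFACE

Orientations are given as a rotation vector (axis times angle).
In Python, from workcell import bot, optics gives the robot as it stands.
- The arm moves only by the shell command python3 -m jog 'ROWS' [OPENING] [FORCE]. ROWS is JSON, a list of rows, each an object of numbers: "dx", "dy", "dz": the shift along the tool's x, y, z in mm; "ax", "ay", "az": the turn, a rotation vector about the tool's x, y, z in degrees. A call has 1 to 20 rows; each row shifts and turns the commanded pose from where the row before left it, along the tool's axes as they then stand; what a row does not reach is not made up. A row lasts 1/12 s, in which the tool goes at most 41.7 mm and 7.16 degrees, less where a joint would pass 70% of its speed; a pose out of reach is approached as far as the arm can. A call with a gripper value outside its range is refused whole. OPENING is the opening, from 0 (shut) to 1 (fully open), set as the call begins (- or left out, the last holds). The fingers move at their own pace and stop on an object; FORCE is the grip in N (left out, the last holds). Time passes only in rows, so rows that do not move let the fingers close. It gives the time, the measured TCP pose, the force, the opening and the grip force at its end, in the units of the state.
- bot.read_state(): the state, without advancing time (a new reading comes with each control period).
- optics.read_camera(name): name is "scene" or "side" or "wrist"; returns a dict with "img" (420x560x3 uint8, red, green, blue), "vertical_fov" (degrees; the focal length in pixels is half the picture's height over the tangent of half this angle, whatever the lens; pixels are square), "cx", "cy" (the principal point, pixels), "R" (3x3) and "t" (3): a world point X has camera coordinates R X + t; the wrist camera has in their place "tool_from_camera" (4x4, takes a point from camera to tool coordinates, whose origin is the TCP and whose axes are the flange's). Camera axes: x right, y down, z forward; pixel columns grow to the right and rows downward; lengths in m; the calibration is good to about 2 mm. A picture is of the moment at which its call begins: read the wrist's pose just before it. There is no depth.
- bot.finish_job(): hands the job in; it is judged then, once.
The state is a dict: "time": time; "q": joint angles; "joint_vel": joint speeds; "joint_torque": joint torques, N m; "tool_pos": TCP position; "tcp_rot": TCP orientation; "wrist_force": force on the tool from outside, world axes, zero at the start; "torque": the same for the moment, N m; "width": opening from 0.0 (shut) to 1.0 (fully open); "grip_force": force on a finger pad.
Only numpy, scipy, OpenCV 4.12 (cv2) and the standard library are available. Lean on these libraries where they do the work, as an engineer would, in place of code of your own. Each camera call takes 0.05 s, during which the arm holds its last target. There are 200 camera calls.

TASK

The four loose buildings of the model railway have been lifted off for cleaning: set each one back on the plot whose painted footprint has its shape and its roof colour. Each should stand upright, centred on its footprint and square with it (either way round), and the white car and the orange van must be left where they are.

Things in the scene. Friction and masses are not known exactly. Their poses are not given: they have to be found in the camera images.
- engine_shed: Long brick engine shed with a black gabled roof. Walls 50 mm along its x, 112 mm along its y, flush with the eaves; walls 40 mm high, ridge along y at 65 mm (70 mm with its ridge vent). Grip it across x by the walls. Origin: centre of the underside, z up. Starts on the bare board (z = 0), yaw within 0.5 rad of 0. 70 to 230 g. 
- signal_box: Signal box, brick below and cream above with windows, blue gabled roof. Walls 46 mm along its x, 72 mm along its y, flush with the eaves; walls 46 mm high, ridge along y at 70 mm. Grip it across x by the walls. Origin: centre of the underside, z up. Starts on the bare board (z = 0), yaw within 0.5 rad of 0. 70 to 230 g. 
- shop: White square shop with a stepped red roof. Walls 56 mm by 56 mm and 50 mm high, sheer, top at 70 mm. Grip it across x or y by the walls. Origin: centre of the underside, z up. Starts on the bare board (z = 0), yaw within 0.5 rad of 0. 70 to 230 g. 
- water_tower: Round water tower, stone below, yellow tank above with a black band. Sheer cylinder 52 mm across and 66 mm high, lid knob up to 73 mm. Any grip across it. Origin: centre of the underside, z up. Starts on the bare board (z = 0), yaw within 0.5 rad of 0. 70 to 230 g. 
- long_plot: Plot of the engine shed: slab 70 mm along x, 132 mm along y, black footprint 58 by 120 mm. Fixed pale grey slab 4 mm thick; its painted footprint is 4 mm bigger all round than the building's walls. Origin: centre of the slab's underside (z = 0), z up; yaw within 0.5 rad of 0.
- short_plot: Plot of the signal box: slab 66 mm along x, 92 mm along y, blue footprint 54 by 80 mm. Fixed pale grey slab 4 mm thick; its painted footprint is 4 mm bigger all round than the building's walls. Origin: centre of the slab's underside (z = 0), z up; yaw within 0.5 rad of 0.
- square_plot: Plot of the shop: slab 76 by 76 mm, red square footprint 64 by 64 mm; the shop may stand on it turned by any quarter turn. Fixed pale grey slab 4 mm thick; its painted footprint is 4 mm bigger all round than the building's walls. Origin: centre of the slab's underside (z = 0), z up; yaw within 0.5 rad of 0.
- round_plot: Plot of the water tower: slab 72 by 72 mm, yellow round footprint 60 mm across; any turn of the tower will do. Fixed pale grey slab 4 mm thick; its painted footprint is 4 mm bigger all round than the building's walls. Origin: centre of the slab's underside (z = 0), z up; yaw within 0.5 rad of 0.
- car: Loose white model car, 56 mm along its x by 24 mm, 25 mm high, origin under its centre; leave it alone. Small trees 62 mm high, 40 mm across, also stand about. The middle of any tree, car or van is at least 85 mm from the centre of every building and plot. Nothing near is over 80 mm high, but for thin 100 mm poles beyond x = 0.78.
- van: Loose orange model van, 56 mm along its x by 24 mm, 27 mm high, origin under its centre; leave it alone. The buildings and plots lie in any mixture of places on the board, at least 140 mm apart centre to centre.
Not all that is in view belongs to the job. Of the things that look like the shop, the smallest one is meant.

How it is judged:
At the end, for the whole second after the job is handed in: Every building stands released and at rest on the slab of its own plot, upright within 0.1 rad, its centre within 10 mm of the footprint's centre, and (except the round tower) its walls within 0.17 rad of square with the footprint, either way round (the shop: any quarter turn) (horizontal distance between engine_shed and long_plot below 0.01 m and z of engine_shed in the frame of long_plot between 0.001 and 0.008 m and angle between each of engine_shed, signal_box, shop, water_tower's own z axis and vertical below 0.1 rad and linear speed of each of engine_shed, signal_box, shop, water_tower below 0.02 m/s and angular speed of each of engine_shed, signal_box, shop, water_tower below 0.2 rad/s and angle between the y axis of engine_shed and the y axis of long_plot, either way round below 0.17 rad and horizontal distance between signal_box and short_plot below 0.01 m and z of signal_box in the frame of short_plot between 0.001 and 0.008 m and angle between the y axis of signal_box and the y axis of short_plot, either way round below 0.17 rad and horizontal distance between shop and square_plot below 0.01 m and z of shop in the frame of square_plot between 0.001 and 0.008 m and (angle between the x axis of shop and the x axis of square_plot, either way round below 0.17 rad or angle between the x axis of shop and the y axis of square_plot, either way round below 0.17 rad) and horizontal distance between water_tower and round_plot below 0.01 m and z of water_tower in the frame of round_plot between 0.001 and 0.008 m); the robot touches nothing.
It fails at once if the car is pushed more than 20 mm from its place (distance of car from where it was at the start of the episode above 0.02 m).
It fails at once if the van is pushed more than 20 mm from its place (distance of van from where it was at the start of the episode above 0.02 m).
It also fails if it takes over 107 s, if anything falls off the work surface, if the arm or the gripper's body presses on something with over 40 N, if the wrist force passes 120 N, or if a joint passes its speed limit or range.

## Working session

There is one attempt and no reset: what is moved stays moved. The work goes in short steps, Python scripts to look and compute and a shell command to move; the robot and the scene stay as the last step left them, time stands still between calls to the robot, and variables do not carry over. Pictures are saved under pics/ and viewed, at most 14 in all, crops included, and the job is handed in when it is done.

```bash
ls; mkdir -p pics; python3 - <<'E'
from workcell import bot, optics
import cv2, pickle
s=bot.read_state(); print(s)
d={}
for n in("scene","side","wrist"):
    c=optics.read_camera(n); d[n]=c
    cv2.imwrite(f"pics/{n}0.png",c["img"][:,:,::-1]); print(n,{k:v for k,v in c.items() if k!="img"})
d['s']=s
pickle.dump(d,open("c0.pkl","wb"))
E
```

```text
pics
{'time': 0.0, 'q': array([-3.69026829e-02,  2.64746323e-01,  1.60537755e+00, -1.02090359e-05,
        1.27367486e+00, -3.69101772e-02]), 'joint_vel': array([-1.32011212e-03, -2.83304647e-04, -1.03032138e-03, -7.15057631e-05,
       -1.47368635e-03,  3.02913731e-04]), 'joint_torque': array([ 6.10465631e-04, -5.15121067e+01, -3.67308676e+01, -4.07824507e-05,
        1.31324201e-02,  1.46811578e-05]), 'tool_pos': array([6.74658352e-01, 7.25062632e-06, 4.03364271e-01]), 'tcp_rot': array([-2.2202909 , -2.2203142 ,  0.00236827]), 'wrist_force': array([-0.3650977 , -0.67220407, -0.12879959]), 'torque': array([ 0.02075931, -0.0050364 , -0.01316489]), 'grip_force': 0.0, 'width': 1.00405813363303}
scene {'vertical_fov': 55.816433748890496, 'cx': 283.3137994519312, 'cy': 207.86568467580273, 'R': array([[-0.79923446,  0.60077544, -0.01712123],
       [ 0.42872286,  0.54991892, -0.7167886 ],
       [-0.4212137 , -0.58022241, -0.69708032]]), 't': array([ 0.34029618, -0.16901584,  1.16507157])}
side {'vertical_fov': 50.6466518557491, 'cx': 280.63879651789637, 'cy': 213.33844245089225, 'R': array([[-0.68923584, -0.72436175, -0.01593806],
       [-0.47858959,  0.47167684, -0.74058961],
       [ 0.54397239, -0.50281311, -0.67176857]]), 't': array([0.34991889, 0.23684942, 1.11391828])}
wrist {'vertical_fov': 66.62620825311298, 'cx': 282.7621334842764, 'cy': 205.45080888765438, 'tool_from_camera': array([[-3.00552774e-04, -9.47773328e-01, -3.18944554e-01,
         8.10330342e-02],
       [ 9.99999938e-01, -2.27081456e-04, -2.67541825e-04,
        -1.64497121e-04],
       [ 1.81142611e-04, -3.18944615e-01,  9.47773338e-01,
         2.99129651e-02],
       [ 0.00000000e+00,  0.00000000e+00,  0.00000000e+00,
         1.00000000e+00]])}
```

View pics/scene0.png

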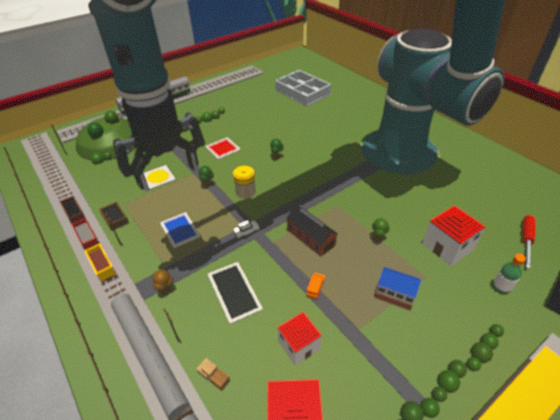

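View pics/side0.png

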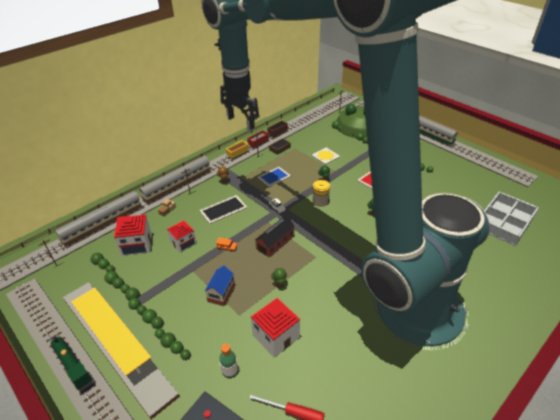

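View pics/wrist0.png

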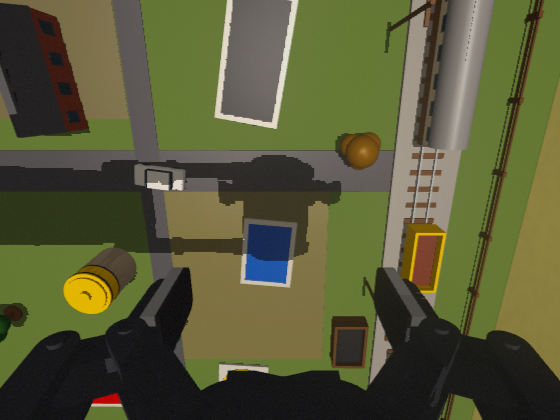

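The scene picture shows the plots: yellow (158,177), red (222,148), blue (179,228) and black (235,292). The buildings are the tower (243,173), shed (311,230), signal box (399,288) and the smallest shop (300,337). The car is at (243,228) and the van at (315,285). Larger red-roofed decoys stand at (455,232) and (295,400). The wrist view shows the blue, black and part of the yellow plot.

```bash
cat > h.py <<'E'
import numpy as np, cv2, pickle
from scipy.spatial.transform import Rotation as Ro
def K(c):
    return 210/np.tan(np.radians(c["vertical_fov"]/2))
def pose(c,s=None):
    if "R" in c: return c["R"].T, -c["R"].T@c["t"]
    T=np.eye(4);T[:3,:3]=Ro.from_rotvec(s["tcp_rot"]).as_matrix();T[:3,3]=s["tool_pos"]
    T=T@c["tool_from_camera"]; return T[:3,:3],T[:3,3]
def ray(c,px,h,s=None):
    px=np.atleast_2d(px).astype(float); R,o=pose(c,s); f=K(c)
    d=np.c_[(px[:,0]-c["cx"])/f,(px[:,1]-c["cy"])/f,np.ones(len(px))]@R.T
    return (o+d*((h-o[2])/d[:,2])[:,None])[:,:2]
def proj(c,P,s=None):
    R,o=pose(c,s); q=(np.atleast_2d(P)-o)@R; return q[:,:2]/q[:,2:]*K(c)+[c["cx"],c["cy"]]
def mask(c,col):
    v=cv2.cvtColor(c["img"],cv2.COLOR_RGB2HSV); H,S,V=[v[...,i].astype(int) for i in range(3)]
    return {"blue":(H>98)&(H<130)&(S>120)&(V>50),"red":((H<7)|(H>173))&(S>170)&(V>100),
     "yellow":(H>20)&(H<33)&(S>170)&(V>120),"dark":(S<70)&(V<100),"white":(S<60)&(V>150)}[col].astype(np.uint8)*255
def blob(m,seed,r=12):
    n,l,st,ce=cv2.connectedComponentsWithStats(m,connectivity=4)
    a=l[max(0,seed[1]-r):seed[1]+r,max(0,seed[0]-r):seed[0]+r]; a=a[a>0]
    k=np.bincount(a).argmax(); b=(l==k).astype(np.uint8)
    return max(cv2.findContours(b,cv2.RETR_EXTERNAL,cv2.CHAIN_APPROX_NONE)[0],key=cv2.contourArea)[:,0],ce[k],st[k]
def rect(P):
    (c,w,a)=cv2.minAreaRect((P*1000).astype(np.float32)); a=(a+45)%90-45
    return np.round(c,1),np.round(w,1),round(a,1)
E
python3 - <<'E'
from h import *
d=pickle.load(open("c0.pkl","rb")); s=d["s"]
for cam,n,col,seed,h in [("scene","yel","yellow",(158,177),.004),("scene","red","red",(222,148),.004),("scene","blue","blue",(179,230),.004),("scene","black","dark",(235,292),.004),
 ("side","yel","yellow",(325,156),.004),("side","blue","blue",(275,176),.004),("side","black","dark",(223,208),.004),
 ("wrist","blue","blue",(268,255),.004),("wrist","black","dark",(260,60),.004),
 ("scene","box","blue",(399,288),.058),("side","box","blue",(222,283),.058),("scene","shop","red",(300,332),.06),("side","shop","red",(180,235),.06),
 ("scene","tower","yellow",(243,173),.062),("side","tower","yellow",(321,188),.062),("scene","shed","dark",(311,232),.05),("side","shed","dark",(275,235),.05)]:
    c=d[cam]; 
    try: q,ce,st=blob(mask(c,col),seed); print(cam,n,st,*rect(ray(c,q,h,s)),ray(c,ce,h,s).round(3))
    except Exception as e: print(cam,n,e)
E
```

```text
scene yel [148 170  20  13 192] [ 614.2 -326.1] [51.8 51.5] -23.1 [[ 0.615 -0.326]]
scene red [211 141  24  14 191] [ 403.2 -331.7] [51.  55.6] -1.1 [[ 0.404 -0.331]]
scene blue [165 216  29  26 450] [ 655.6 -109.1] [72.5 49.1] -5.8 [[ 0.656 -0.109]]
scene black [ 213  267   44   51 1204] [644.9 120. ] [113.8  53.5] -10.2 [[0.646 0.123]]
side yel [319 152  14   7  76] [ 611.6 -323.2] [46.9 37.8] -44.9 [[ 0.612 -0.323]]
side blue [262 169  24  14 169] [ 654.1 -106.3] [71.4 44.6] -5.0 [[ 0.654 -0.106]]
side black [204 198  39  22 391] [642.9 121.9] [113.8  51.9] -10.2 [[0.643 0.123]]
wrist blue [ 245  224   47   59 2309] [ 653.7 -109.2] [79.8 53.3] -5.4 [[ 0.654 -0.108]]
wrist black attempt to get argmax of an empty sequence
scene box [379 268  41  29 726] [395.8 333.3] [45.5 71.8] 28.2 [[0.396 0.334]]
side box [206 266  27  29 413] [381.9 327. ] [47.3 84.2] 27.9 [[0.381 0.329]]
scene shop [279 313  42  39 897] [614.4 297.4] [54.6 54.6] -3.5 [[0.615 0.298]]
side shop [168 221  25  18 255] [603.3 299.6] [52.8 53.7] -3.6 [[0.603 0.3  ]]
scene tower [233 165  22  19 321] [ 456.7 -124.1] [72.9 53.3] -31.7 [[ 0.458 -0.124]]
side tower [313 180  17  14 178] [ 452.9 -123. ] [49.9 64.5] -44.7 [[ 0.454 -0.124]]
scene shed [ 164  144  217  139 4562] [436.   31.6] [264.3 605.6] -11.1 [[0.488 0.047]]
side shed [ 227  168  187  156 4713] [383.8  75.7] [317.2 735.6] -12.8 [[0.276 0.051]]
```

```bash
cat > snap.py <<'E'
import sys,pickle,cv2
from workcell import bot,optics
s=bot.read_state(); c=optics.read_camera("wrist"); n=sys.argv[1]
cv2.imwrite(f"pics/{n}.png",c["img"][:,:,::-1]); pickle.dump((s,c),open(n+".pkl","wb"))
E
python3 -m jog '[{"dx":-33,"dy":-17},{"dx":-33,"dy":-17},{"dx":-33,"dy":-17},{"dx":-33,"dy":-17},{"dx":-33,"dy":-17},{"dx":-33,"dy":-17},{"dx":-33,"dy":-17},{"dx":-33,"dy":-17},{"dx":-33,"dy":-17},{"dx":-33,"dy":-17},{},{},{},{}]' 1 40
python3 snap.py B
python3 -m jog '[{"dx":34},{"dx":34},{"dx":34},{"dx":34},{"dx":34},{"dx":34},{"dx":34},{"dx":34},{"dx":34},{"dx":34},{"dx":34},{"dx":34},{"dx":34},{"dx":34},{},{},{},{}]'
python3 snap.py A
```

```text
invalid input
invalid input
```

View pics/B.png

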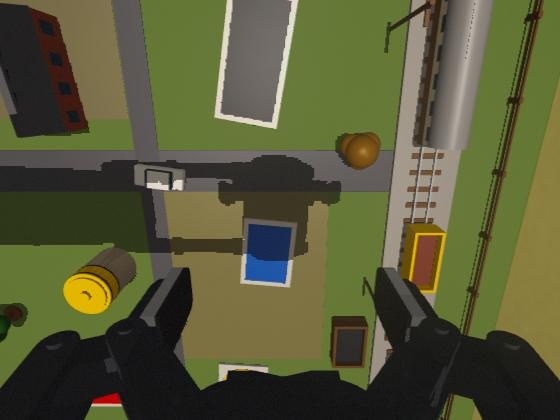

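View pics/A.png

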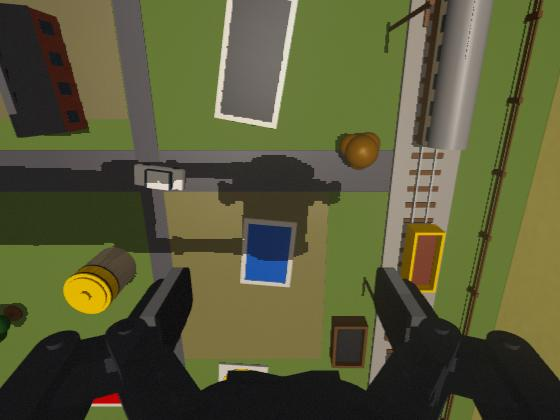

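Both pictures show the unmoved start view because the jog was refused, most likely over the empty rows. I'll retry with explicit zeros.

```bash

python3 -m jog '[{"dx":-33,"dy":-17},{"dx":-33,"dy":-17},{"dx":-33,"dy":-17},{"dx":-33,"dy":-17},{"dx":-33,"dy":-17},{"dx":-33,"dy":-17},{"dx":-33,"dy":-17},{"dx":-33,"dy":-17},{"dx":-33,"dy":-17},{"dx":-33,"dy":-17},{"dx":0},{"dx":0},{"dx":0},{"dx":0}]' 1 40 && python3 snap.py B &&
python3 -m jog '[{"dx":34},{"dx":34},{"dx":34},{"dx":34},{"dx":34},{"dx":34},{"dx":34},{"dx":34},{"dx":34},{"dx":34},{"dx":34},{"dx":34},{"dx":34},{"dx":34},{"dx":0},{"dx":0},{"dx":0},{"dx":0}]' && python3 snap.py A
```

```text
invalid input
```

```bash

python3 -m jog '[{"dx":-33,"dy":-17,"dz":0,"ax":0,"ay":0,"az":0}]' ; echo; python3 -m jog '[{"dx":-33,"dy":-17}]'; echo;  python3 -m jog '[{"dx":-33,"dy":-17,"dz":0,"ax":0,"ay":0,"az":0}]' 1 40
```

```text
time: 0.33
tool_pos: [0.6596, -0.0292, 0.4042]
tcp_rot: [-2.216, -2.226, -0.005]
wrist_force: [0.0, -1.4, 0.5]
width: 0.996
grip_force: 0.0


time: 0.42
tool_pos: [0.6411, -0.0651, 0.4042]
tcp_rot: [-2.217, -2.225, 0.0]
wrist_force: [0.0, 0.1, 0.5]
width: 0.997
grip_force: 0.0invalid input
```

```bash

python3 -m jog '[{"dx":-33,"dy":-17,"dz":0,"ax":0,"ay":0,"az":0},{"dx":-33,"dy":-17,"dz":0,"ax":0,"ay":0,"az":0},{"dx":-33,"dy":-17,"dz":0,"ax":0,"ay":0,"az":0},{"dx":-33,"dy":-17,"dz":0,"ax":0,"ay":0,"az":0},{"dx":-33,"dy":-17,"dz":0,"ax":0,"ay":0,"az":0},{"dx":-33,"dy":-17,"dz":0,"ax":0,"ay":0,"az":0},{"dx":-33,"dy":-17,"dz":0,"ax":0,"ay":0,"az":0},{"dx":-33,"dy":-17,"dz":0,"ax":0,"ay":0,"az":0},{"dx":0,"dy":0,"dz":0,"ax":0,"ay":0,"az":0},{"dx":0,"dy":0,"dz":0,"ax":0,"ay":0,"az":0},{"dx":0,"dy":0,"dz":0,"ax":0,"ay":0,"az":0},{"dx":0,"dy":0,"dz":0,"ax":0,"ay":0,"az":0}]' && python3 snap.py B &&
python3 -m jog '[{"dx":34,"dy":0,"dz":0,"ax":0,"ay":0,"az":0},{"dx":34,"dy":0,"dz":0,"ax":0,"ay":0,"az":0},{"dx":34,"dy":0,"dz":0,"ax":0,"ay":0,"az":0},{"dx":34,"dy":0,"dz":0,"ax":0,"ay":0,"az":0},{"dx":34,"dy":0,"dz":0,"ax":0,"ay":0,"az":0},{"dx":34,"dy":0,"dz":0,"ax":0,"ay":0,"az":0},{"dx":34,"dy":0,"dz":0,"ax":0,"ay":0,"az":0},{"dx":34,"dy":0,"dz":0,"ax":0,"ay":0,"az":0},{"dx":34,"dy":0,"dz":0,"ax":0,"ay":0,"az":0},{"dx":34,"dy":0,"dz":0,"ax":0,"ay":0,"az":0},{"dx":34,"dy":0,"dz":0,"ax":0,"ay":0,"az":0},{"dx":34,"dy":0,"dz":0,"ax":0,"ay":0,"az":0},{"dx":34,"dy":0,"dz":0,"ax":0,"ay":0,"az":0},{"dx":34,"dy":0,"dz":0,"ax":0,"ay":0,"az":0},{"dx":0,"dy":0,"dz":0,"ax":0,"ay":0,"az":0},{"dx":0,"dy":0,"dz":0,"ax":0,"ay":0,"az":0},{"dx":0,"dy":0,"dz":0,"ax":0,"ay":0,"az":0},{"dx":0,"dy":0,"dz":0,"ax":0,"ay":0,"az":0}]' && python3 snap.py A
```

```text
time: 1.42
tool_pos: [0.5055, -0.3291, 0.4046]
tcp_rot: [-2.22, -2.222, -0.001]
wrist_force: [-0.2, 0.4, -0.6]
width: 1.003
grip_force: 0.0
time: 2.97
tool_pos: [0.5048, 0.1457, 0.4046]
tcp_rot: [2.221, 2.222, -0.001]
wrist_force: [-0.2, -0.9, -0.1]
width: 0.998
grip_force: 0.0
```

View pics/B.png

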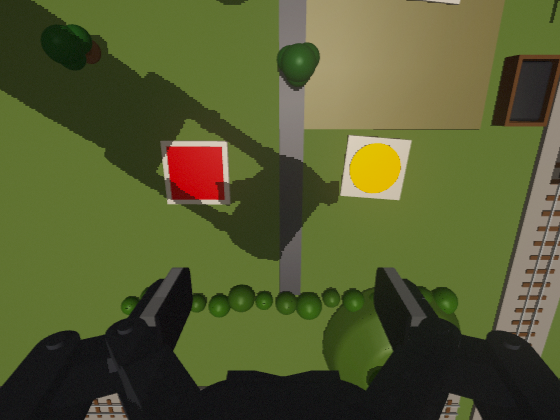

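View pics/A.png

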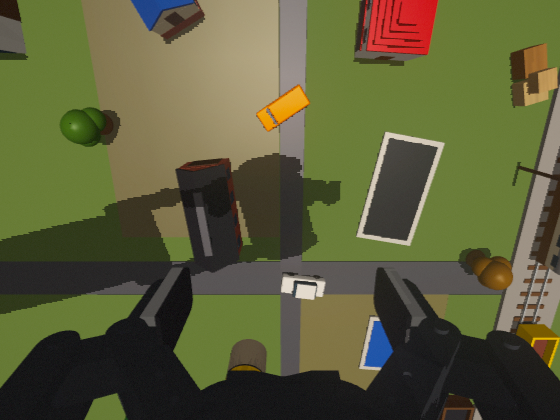

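View B shows the red plot at (196,173) and the yellow plot at (375,168). View A shows the black plot at (400,188), the shed at (212,215), the van (283,107) and the car (303,286); the signal box and shop are cut off at the top. I'll move 100 mm further in +y to see them whole.

```bash

python3 -m jog '[{"dx":33,"dy":-5,"dz":0,"ax":0,"ay":0,"az":0},{"dx":33,"dy":-5,"dz":0,"ax":0,"ay":0,"az":0},{"dx":33,"dy":-5,"dz":0,"ax":0,"ay":0,"az":0},{"dx":0,"dy":0,"dz":0,"ax":0,"ay":0,"az":0},{"dx":0,"dy":0,"dz":0,"ax":0,"ay":0,"az":0},{"dx":0,"dy":0,"dz":0,"ax":0,"ay":0,"az":0}]' && python3 snap.py C
python3 - <<'E'
from h import *
d=pickle.load(open("c0.pkl","rb")); W=(d["s"],d["wrist"]); L=lambda n:pickle.load(open(n+".pkl","rb"))
for (s,c),n,col,seed,h in [(L("B"),"red","red",(196,173),.004),(L("B"),"yel","yellow",(375,168),.004),(L("A"),"black","dark",(400,188),.004),(W,"blue","blue",(268,255),.004),(W,"towerlid","yellow",(90,290),.066)]:
    m=mask(c,col); q,ce,st=blob(m,seed); print(n,*rect(ray(c,q,h,s)),ray(c,ce,h,s).round(4))
s,c=W
print(ray(c,[[90,285]],.066,s))
s,c=L("C"); cv2.imwrite("pics/C2.png",cv2.resize(c["img"][0:350,:450,::-1],None,fx=1.7,fy=1.7,interpolation=cv2.INTER_CUBIC))
E
```

```text
time: 3.52
tool_pos: [0.4902, 0.244, 0.4045]
tcp_rot: [2.222, 2.22, -0.001]
wrist_force: [1.1, -0.1, 0.5]
width: 0.999
grip_force: 0.0
red [ 402.3 -332.9] [62.9 63.4] -0.1 [[ 0.4031 -0.3285]]
yel [ 613.3 -326.7] [58.6 58.9] -42.8 [[ 0.6134 -0.3257]]
black [643.6 119.3] [120.6  58. ] -10.3 [[0.6443 0.123 ]]
blue [ 653.7 -109.2] [79.8 53.3] -5.4 [[ 0.654  -0.1077]]
towerlid [ 453.9 -127.2] [53.  50.9] 0.1 [[ 0.4537 -0.1269]]
[[ 0.4596993  -0.11565889]]
```

View pics/C2.png

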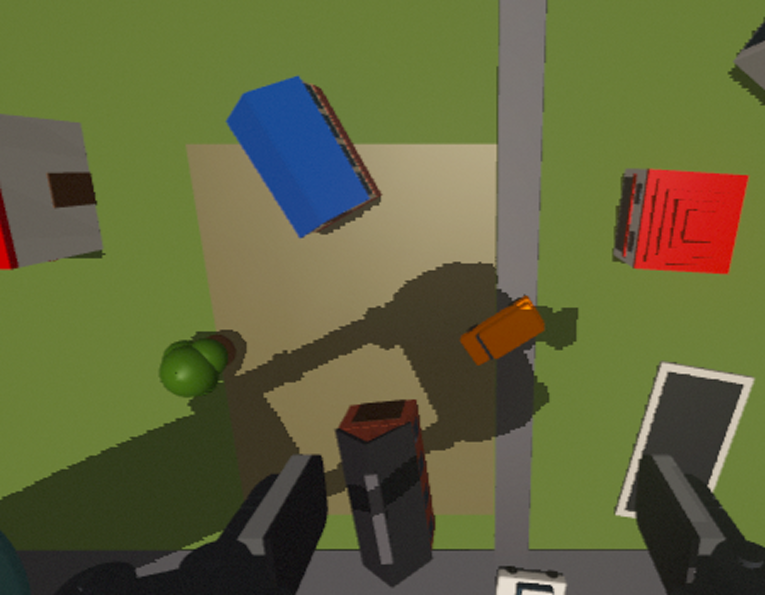

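View C shows the signal box roof with corners about (134,72), (175,45), (221,111) and (178,140) in the original picture. It also shows the shop roof (410,130), the shed's ridge running from (218,259) to (231,344), and the van at (296,194).

```bash
python3 - <<'E'
from h import *
s,c=pickle.load(open("C.pkl","rb"))
for n,col,seed,hs in [("box","blue",(177,95),(.046,.055)),("shop","red",(405,130),(.05,.055))]:
    q,ce,st=blob(mask(c,col),seed)
    for h in hs: print(n,h,*rect(ray(c,q,h,s)),ray(c,ce,h,s).round(4))
a=ray(c,np.array([[370,440],[393,585]])/1.7,.065,s); v=a[0]-a[1]
print("shed",a,a.mean(0),np.linalg.norm(v),np.degrees(np.arctan2(-v[0],v[1])))
b=ray(c,np.array([[337,432],[418,424],[358,570],[432,560]])/1.7,.040,s); print(b,b.mean(0))
# verify predictions in the other two fixed views
E
```

```text
box 0.046 [384.8 331.6] [49.7 79.5] 28.2 [[0.3847 0.332 ]]
box 0.055 [387.7 331.4] [48.4 77.3] 28.2 [[0.3876 0.3318]]
shop 0.05 [611.4 293.6] [56.6 57.1] -3.6 [[0.6116 0.2947]]
shop 0.055 [609.6 294.1] [55.7 56.3] -3.6 [[0.6098 0.2952]]
shed [[0.41926632 0.15950834]
 [0.42792194 0.04521195]] [0.42359413 0.10236014] 0.11462366102922494 4.330717090586106
[[0.39133495 0.15229342]
 [0.44707756 0.15831984]
 [0.39726453 0.03660801]
 [0.45329015 0.04572234]] [0.4222418 0.0982359]
```

```bash

python3 -m jog '[{"dx":2,"dy":-34,"dz":0,"ax":0,"ay":0,"az":0},{"dx":2,"dy":-34,"dz":0,"ax":0,"ay":0,"az":0},{"dx":2,"dy":-34,"dz":0,"ax":0,"ay":0,"az":0},{"dx":0,"dy":0,"dz":0,"ax":0,"ay":0,"az":0},{"dx":0,"dy":0,"dz":0,"ax":0,"ay":0,"az":0},{"dx":0,"dy":0,"dz":0,"ax":0,"ay":0,"az":0}]' && python3 snap.py D
python3 - <<'E'
from h import *
s,c=pickle.load(open("D.pkl","rb"))
q,ce,st=blob(mask(c,"blue"),(280,100),30)
for h in (.046,.058): print(st,*rect(ray(c,q,h,s)),ray(c,ce,h,s).round(4))
E
```

```text
time: 4.07
tool_pos: [0.3887, 0.2502, 0.4052]
tcp_rot: [2.222, 2.219, 0.002]
wrist_force: [0.4, 0.4, 0.0]
width: 1.002
grip_force: 0.0
[ 240   53   79   93 4032] [386.7 328.3] [48.7 77.9] 28.2 [[0.386  0.3301]]
[ 240   53   79   93 4032] [386.7 328.4] [46.9 75.1] 28.2 [[0.3861 0.3301]]
```

```bash

python3 -m jog '[{"dx":39,"dy":-1,"dz":0,"ax":0,"ay":0,"az":0},{"dx":40,"dy":-1,"dz":0,"ax":0,"ay":0,"az":0},{"dx":0,"dy":0,"dz":20,"ax":0,"ay":0,"az":-5.64},{"dx":0,"dy":0,"dz":20,"ax":0,"ay":0,"az":-5.64},{"dx":0,"dy":0,"dz":20,"ax":0,"ay":0,"az":-5.64},{"dx":0,"dy":0,"dz":20,"ax":0,"ay":0,"az":-5.64},{"dx":0,"dy":0,"dz":20,"ax":0,"ay":0,"az":-5.64},{"dx":0,"dy":0,"dz":30,"ax":0,"ay":0,"az":0},{"dx":0,"dy":0,"dz":30,"ax":0,"ay":0,"az":0},{"dx":0,"dy":0,"dz":30,"ax":0,"ay":0,"az":0},{"dx":0,"dy":0,"dz":20,"ax":0,"ay":0,"az":0},{"dx":0,"dy":0,"dz":10,"ax":0,"ay":0,"az":0},{"dx":0,"dy":0,"dz":0,"ax":0,"ay":0,"az":0},{"dx":0,"dy":0,"dz":0,"ax":0,"ay":0,"az":0},{"dx":0,"dy":0,"dz":0,"ax":0,"ay":0,"az":0}]' && python3 -m jog '[{"dx":0,"dy":0,"dz":0,"ax":0,"ay":0,"az":0},{"dx":0,"dy":0,"dz":0,"ax":0,"ay":0,"az":0},{"dx":0,"dy":0,"dz":0,"ax":0,"ay":0,"az":0},{"dx":0,"dy":0,"dz":0,"ax":0,"ay":0,"az":0},{"dx":0,"dy":0,"dz":0,"ax":0,"ay":0,"az":0},{"dx":0,"dy":0,"dz":0,"ax":0,"ay":0,"az":0},{"dx":0,"dy":0,"dz":0,"ax":0,"ay":0,"az":0},{"dx":0,"dy":0,"dz":0,"ax":0,"ay":0,"az":0}]' 0.3 60
python3 - <<'E'
from workcell import bot; print(bot.read_state()["q"])
E
```

```text
time: 5.37
tool_pos: [0.3873, 0.3306, 0.1861]
tcp_rot: [1.613, 2.694, 0.004]
wrist_force: [-0.6, -0.8, 0.3]
width: 0.998
grip_force: 0.0
time: 6.03
tool_pos: [0.3866, 0.3306, 0.186]
tcp_rot: [1.613, 2.695, 0.003]
wrist_force: [0.5, -0.5, 6.2]
width: 0.532
grip_force: 62.1
[ 6.58429228e-01  1.97679760e-01  2.13912317e+00 -1.62672743e-05
  8.02393029e-01  1.66096213e-01]
```

```bash

python3 -m jog '[{"dx":0,"dy":0,"dz":-24,"ax":0,"ay":0,"az":0},{"dx":0,"dy":0,"dz":-24,"ax":0,"ay":0,"az":5.64},{"dx":0,"dy":0,"dz":-24,"ax":0,"ay":0,"az":5.64},{"dx":0,"dy":0,"dz":-24,"ax":0,"ay":0,"az":5.64},{"dx":0,"dy":0,"dz":-24,"ax":0,"ay":0,"az":5.64},{"dx":0,"dy":0,"dz":0,"ax":0,"ay":0,"az":5.64},{"dx":-31.3,"dy":19.1,"dz":0,"ax":0,"ay":0,"az":0},{"dx":-31.3,"dy":19.1,"dz":0,"ax":0,"ay":0,"az":0},{"dx":-31.3,"dy":19.1,"dz":0,"ax":0,"ay":0,"az":0},{"dx":-31.3,"dy":19.1,"dz":0,"ax":0,"ay":0,"az":0},{"dx":-31.3,"dy":19.1,"dz":0,"ax":0,"ay":0,"az":0},{"dx":-31.3,"dy":19.1,"dz":0,"ax":0,"ay":0,"az":0},{"dx":-31.3,"dy":19.1,"dz":0,"ax":0,"ay":0,"az":0},{"dx":-31.3,"dy":19.1,"dz":0,"ax":0,"ay":0,"az":0},{"dx":-31.3,"dy":19.1,"dz":0,"ax":0,"ay":0,"az":0},{"dx":-31.3,"dy":19.1,"dz":0,"ax":0,"ay":0,"az":0},{"dx":-31.3,"dy":19.1,"dz":0,"ax":0,"ay":0,"az":0},{"dx":-31.3,"dy":19.1,"dz":0,"ax":0,"ay":0,"az":0},{"dx":-31.3,"dy":19.1,"dz":0,"ax":0,"ay":0,"az":0},{"dx":-31.3,"dy":19.1,"dz":0,"ax":0,"ay":0,"az":0}]' &&
python3 -m jog '[{"dx":0,"dy":0,"dz":0,"ax":0,"ay":0,"az":5.4},{"dx":0,"dy":0,"dz":0,"ax":0,"ay":0,"az":0},{"dx":0,"dy":0,"dz":0,"ax":0,"ay":0,"az":0},{"dx":0,"dy":0,"dz":0,"ax":0,"ay":0,"az":0},{"dx":0,"dy":0,"dz":0,"ax":0,"ay":0,"az":0}]'; python3 snap.py E
```

```text
time: 7.7
tool_pos: [0.6537, -0.1098, 0.3041]
tcp_rot: [-2.221, -2.221, 0.001]
wrist_force: [0.6, 0.8, -0.6]
width: 0.53
grip_force: 61.6
time: 8.12
tool_pos: [0.6528, -0.107, 0.3044]
tcp_rot: [-2.32, -2.117, 0.001]
wrist_force: [0.1, -0.6, -1.4]
width: 0.527
grip_force: 61.8
```

View pics/E.png

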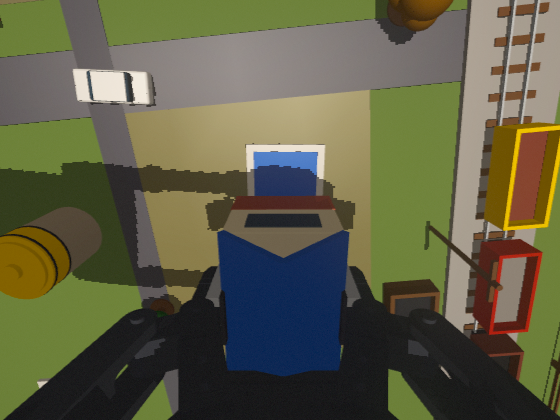

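The signal box is held upright and square over the blue plot, whose far edge is at row 150, columns 253–323. I'll check the plot position from this closer view and also measure the tower again.

```bash
python3 - <<'E'
from h import *
s,c=pickle.load(open("E.pkl","rb"))
p=ray(c,[[253,151.5],[323,151.5]],.004,s); m=p.mean(0); a=np.radians(-5.4)
print(p, "centre", m-0.040*np.array([-np.sin(a),np.cos(a)]))
q,ce,st=blob(mask(c,"yellow"),(28,270),8); print(st)
E
```

```text
[[ 0.63079142 -0.0666467 ]
 [ 0.68970793 -0.07206397]] centre [ 0.65648534 -0.10917782]
[   0  236   54   63 2470]
```

```bash

python3 -m jog '[{"dx":0,"dy":2,"dz":20,"ax":0,"ay":0,"az":0},{"dx":0,"dy":0,"dz":30,"ax":0,"ay":0,"az":0},{"dx":0,"dy":0,"dz":30,"ax":0,"ay":0,"az":0},{"dx":0,"dy":0,"dz":20,"ax":0,"ay":0,"az":0},{"dx":0,"dy":0,"dz":8,"ax":0,"ay":0,"az":0},{"dx":0,"dy":0,"dz":4,"ax":0,"ay":0,"az":0},{"dx":0,"dy":0,"dz":2,"ax":0,"ay":0,"az":0},{"dx":0,"dy":0,"dz":0,"ax":0,"ay":0,"az":0},{"dx":0,"dy":0,"dz":0,"ax":0,"ay":0,"az":0}]'; python3 -m jog '[{"dx":0,"dy":0,"dz":0,"ax":0,"ay":0,"az":0},{"dx":0,"dy":0,"dz":0,"ax":0,"ay":0,"az":0},{"dx":0,"dy":0,"dz":0,"ax":0,"ay":0,"az":0},{"dx":0,"dy":0,"dz":0,"ax":0,"ay":0,"az":0},{"dx":0,"dy":0,"dz":0,"ax":0,"ay":0,"az":0},{"dx":0,"dy":0,"dz":0,"ax":0,"ay":0,"az":0}]' 1
```

```text
time: 8.92
tool_pos: [0.6564, -0.1084, 0.1926]
tcp_rot: [2.321, 2.113, 0.003]
wrist_force: [1.1, -0.4, -0.1]
width: 0.53
grip_force: 61.8
time: 9.42
tool_pos: [0.6554, -0.1084, 0.1908]
tcp_rot: [2.324, 2.114, 0.0]
wrist_force: [0.3, -0.1, 1.5]
width: 0.998
grip_force: 0.0
```

```bash

python3 -m jog '[{"dx":0,"dy":0,"dz":-30,"ax":0,"ay":0,"az":0},{"dx":0,"dy":0,"dz":-30,"ax":0,"ay":0,"az":0},{"dx":0,"dy":0,"dz":-30,"ax":0,"ay":0,"az":0},{"dx":0,"dy":0,"dz":-30,"ax":0,"ay":0,"az":-5.4},{"dx":-16.7,"dy":-33.5,"dz":-16,"ax":0,"ay":0,"az":0},{"dx":-16.7,"dy":-33.5,"dz":-16,"ax":0,"ay":0,"az":0},{"dx":-16.7,"dy":-33.5,"dz":-16,"ax":0,"ay":0,"az":0},{"dx":-16.7,"dy":-33.5,"dz":-16,"ax":0,"ay":0,"az":0},{"dx":-16.7,"dy":-33.5,"dz":-16,"ax":0,"ay":0,"az":0},{"dx":-16.7,"dy":-33.5,"dz":-16,"ax":0,"ay":0,"az":0},{"dx":0,"dy":0,"dz":0,"ax":0,"ay":0,"az":0},{"dx":0,"dy":0,"dz":0,"ax":0,"ay":0,"az":0},{"dx":0,"dy":0,"dz":0,"ax":0,"ay":0,"az":0},{"dx":0,"dy":0,"dz":0,"ax":0,"ay":0,"az":0}]'; python3 snap.py F
python3 - <<'E'
from h import *
s,c=pickle.load(open("F.pkl","rb"))
m=mask(c,"yellow")
q,ce,st=blob(m,(283,100),30); print(st,*rect(ray(c,q,.066,s)),ray(c,ce,.066,s))
for n,col,seed in(("blueroof","blue",None),("red","red",None),("yel","yellow",None)):
    k,l,S,C=cv2.connectedComponentsWithStats(mask(c,col))
    for i in range(1,k):
        if S[i][4]>300: print(n,S[i],C[i].round())
E
```

```text
time: 10.58
tool_pos: [0.4549, -0.2082, 0.4059]
tcp_rot: [-2.22, -2.221, -0.0]
wrist_force: [-0.1, 0.4, 0.7]
width: 1.0
grip_force: 0.0
[ 255   68   57   60 2694] [ 454.7 -127.2] [51.8 51.4] 0.0 [[ 0.45466609 -0.1262433 ]]
blueroof [ 456   33   80   90 4455] [498.  77.]
blueroof [435  37  38  80 514] [448.  73.]
red [ 218  242   50   44 1734] [241. 267.]
yel [ 255   68   57   60 2694] [283.  97.]
yel [ 382  239   47   41 1352] [406. 258.]
```

View pics/F.png

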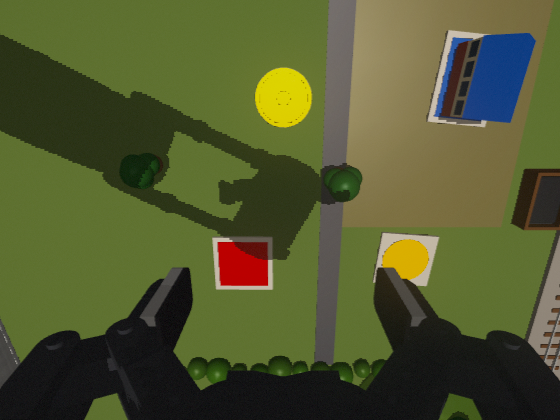

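The tower lid is a clean circle at (283,97). The signal box stands on the blue plot at (485,78), leaning away from the lens only by perspective, with its blue border visible.

```bash

python3 -m jog '[{"dx":40.5,"dy":0,"dz":0,"ax":0,"ay":0,"az":0},{"dx":40.5,"dy":0,"dz":0,"ax":0,"ay":0,"az":0},{"dx":0,"dy":0,"dz":35,"ax":0,"ay":0,"az":0},{"dx":0,"dy":0,"dz":35,"ax":0,"ay":0,"az":0},{"dx":0,"dy":0,"dz":35,"ax":0,"ay":0,"az":0},{"dx":0,"dy":0,"dz":35,"ax":0,"ay":0,"az":0},{"dx":0,"dy":0,"dz":35,"ax":0,"ay":0,"az":0},{"dx":0,"dy":0,"dz":25,"ax":0,"ay":0,"az":0},{"dx":0,"dy":0,"dz":15,"ax":0,"ay":0,"az":0},{"dx":0,"dy":0,"dz":5,"ax":0,"ay":0,"az":0},{"dx":0,"dy":0,"dz":0,"ax":0,"ay":0,"az":0},{"dx":0,"dy":0,"dz":0,"ax":0,"ay":0,"az":0},{"dx":0,"dy":0,"dz":0,"ax":0,"ay":0,"az":0}]' && python3 -m jog '[{"dx":0,"dy":0,"dz":0,"ax":0,"ay":0,"az":0},{"dx":0,"dy":0,"dz":0,"ax":0,"ay":0,"az":0},{"dx":0,"dy":0,"dz":0,"ax":0,"ay":0,"az":0},{"dx":0,"dy":0,"dz":0,"ax":0,"ay":0,"az":0},{"dx":0,"dy":0,"dz":0,"ax":0,"ay":0,"az":0},{"dx":0,"dy":0,"dz":0,"ax":0,"ay":0,"az":0},{"dx":0,"dy":0,"dz":0,"ax":0,"ay":0,"az":0},{"dx":0,"dy":0,"dz":0,"ax":0,"ay":0,"az":0}]' 0.3 60
python3 - <<'E'
from h import *
s,c=pickle.load(open("F.pkl","rb"))
for n,col,seed in(("red","red",(241,267)),("yel","yellow",(406,258))):
    q,ce,st=blob(mask(c,col),seed); print(n,st,*rect(ray(c,q,.004,s)),ray(c,ce,.004,s))
E
```

```text
time: 11.72
tool_pos: [0.4556, -0.1276, 0.1878]
tcp_rot: [2.219, 2.221, 0.002]
wrist_force: [-0.1, 0.7, 0.8]
width: 0.999
grip_force: 0.0
time: 12.38
tool_pos: [0.4551, -0.1279, 0.188]
tcp_rot: [2.22, 2.22, 0.002]
wrist_force: [-0.8, 0.9, 5.8]
width: 0.595
grip_force: 62.4
red [ 218  242   50   44 1734] [ 402.3 -333. ] [63.3 63.1] -0.2 [[ 0.39920594 -0.33670265]]
yel [ 382  239   47   41 1352] [ 615.1 -324. ] [53.6 59.4] -32.8 [[ 0.61483394 -0.32405545]]
```

```bash

python3 -m jog '[{"dx":0,"dy":0,"dz":-30,"ax":0,"ay":0,"az":0},{"dx":0,"dy":0,"dz":-30,"ax":0,"ay":0,"az":0},{"dx":0,"dy":0,"dz":-30,"ax":0,"ay":0,"az":0},{"dx":0,"dy":0,"dz":-30,"ax":0,"ay":0,"az":0},{"dx":-28.4,"dy":22.7,"dz":0,"ax":0,"ay":0,"az":0},{"dx":-28.4,"dy":22.7,"dz":0,"ax":0,"ay":0,"az":0},{"dx":-28.4,"dy":22.7,"dz":0,"ax":0,"ay":0,"az":0},{"dx":-28.4,"dy":22.7,"dz":0,"ax":0,"ay":0,"az":0},{"dx":-28.4,"dy":22.7,"dz":0,"ax":0,"ay":0,"az":0},{"dx":-28.4,"dy":22.7,"dz":0,"ax":0,"ay":0,"az":0},{"dx":-28.4,"dy":22.7,"dz":0,"ax":0,"ay":0,"az":0},{"dx":0,"dy":0,"dz":0,"ax":0,"ay":0,"az":0},{"dx":0,"dy":0,"dz":0,"ax":0,"ay":0,"az":0},{"dx":0,"dy":0,"dz":0,"ax":0,"ay":0,"az":0},{"dx":0,"dy":0,"dz":0,"ax":0,"ay":0,"az":0}]'; python3 snap.py G;  python3 - <<'E'
from h import *
s,c=pickle.load(open("G.pkl","rb"))
k,l,S,C=cv2.connectedComponentsWithStats(mask(c,"yellow"))
for i in range(1,k):
    if S[i][4]>100: print(S[i])
    if S[i][4]>100:
        P=ray(c,np.argwhere(l==i)[:,::-1],.004,s)*1000; print(P.min(0),P.max(0))
E
```

```text
time: 13.63
tool_pos: [0.6125, -0.3254, 0.3062]
tcp_rot: [-2.22, -2.221, 0.0]
wrist_force: [0.8, 0.6, -1.3]
width: 0.596
grip_force: 63.0
[ 251  163   67   52 2654]
[ 583.4650522  -343.81777024] [ 642.37599248 -297.1137805 ]
[  211   274   145   102 10488]
[ 537.97791931 -531.23037905] [ 686.01470572 -405.69696793]
```

View pics/G.png

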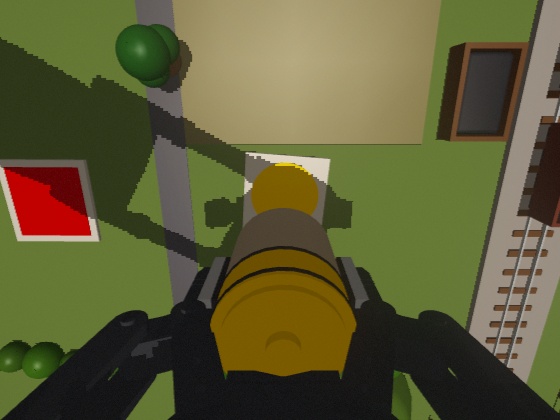

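The tower is held upright above the yellow footprint at (285,190), and the measured centre is (613,−327), so the tool is about 1 mm off. Lowering it.

```bash

python3 -m jog '[{"dx":-1.5,"dy":0.5,"dz":20,"ax":0,"ay":0,"az":0},{"dx":0,"dy":0,"dz":30,"ax":0,"ay":0,"az":0},{"dx":0,"dy":0,"dz":30,"ax":0,"ay":0,"az":0},{"dx":0,"dy":0,"dz":20,"ax":0,"ay":0,"az":0},{"dx":0,"dy":0,"dz":8,"ax":0,"ay":0,"az":0},{"dx":0,"dy":0,"dz":4,"ax":0,"ay":0,"az":0},{"dx":0,"dy":0,"dz":2,"ax":0,"ay":0,"az":0},{"dx":0,"dy":0,"dz":1,"ax":0,"ay":0,"az":0},{"dx":0,"dy":0,"dz":0,"ax":0,"ay":0,"az":0},{"dx":0,"dy":0,"dz":0,"ax":0,"ay":0,"az":0}]'; python3 -m jog '[{"dx":0,"dy":0,"dz":0,"ax":0,"ay":0,"az":0},{"dx":0,"dy":0,"dz":0,"ax":0,"ay":0,"az":0},{"dx":0,"dy":0,"dz":0,"ax":0,"ay":0,"az":0},{"dx":0,"dy":0,"dz":0,"ax":0,"ay":0,"az":0},{"dx":0,"dy":0,"dz":0,"ax":0,"ay":0,"az":0},{"dx":0,"dy":0,"dz":0,"ax":0,"ay":0,"az":0}]' 1
```

```text
time: 14.52
tool_pos: [0.6145, -0.3283, 0.1936]
tcp_rot: [2.219, 2.219, 0.001]
wrist_force: [0.0, -0.4, -0.8]
width: 0.597
grip_force: 63.0
time: 15.02
tool_pos: [0.6138, -0.3279, 0.1917]
tcp_rot: [2.221, 2.221, -0.0]
wrist_force: [-0.2, -0.0, 0.1]
width: 0.999
grip_force: 0.0
```

```bash

python3 -m jog '[{"dx":0,"dy":0,"dz":-30,"ax":0,"ay":0,"az":0},{"dx":0,"dy":0,"dz":-30,"ax":0,"ay":0,"az":0},{"dx":0,"dy":0,"dz":-30,"ax":0,"ay":0,"az":0},{"dx":0,"dy":0,"dz":-30,"ax":0,"ay":0,"az":0},{"dx":36,"dy":0,"dz":-6.3,"ax":0,"ay":0,"az":0},{"dx":36,"dy":0,"dz":-6.3,"ax":0,"ay":0,"az":0},{"dx":36,"dy":0,"dz":-6.3,"ax":0,"ay":0,"az":0},{"dx":36,"dy":0,"dz":-6.3,"ax":0,"ay":0,"az":0},{"dx":36,"dy":0,"dz":-6.3,"ax":0,"ay":0,"az":0},{"dx":36,"dy":0,"dz":-6.3,"ax":0,"ay":0,"az":0},{"dx":36,"dy":0,"dz":-6.3,"ax":0,"ay":0,"az":0},{"dx":36,"dy":0,"dz":-6.3,"ax":0,"ay":0,"az":0},{"dx":36,"dy":0,"dz":-6.3,"ax":0,"ay":0,"az":0},{"dx":36,"dy":0,"dz":-6.3,"ax":0,"ay":0,"az":0},{"dx":36,"dy":0,"dz":-6.3,"ax":0,"ay":0,"az":0},{"dx":36,"dy":0,"dz":-6.3,"ax":0,"ay":0,"az":0},{"dx":36,"dy":0,"dz":-6.3,"ax":0,"ay":0,"az":0},{"dx":36,"dy":0,"dz":-6.3,"ax":0,"ay":0,"az":0},{"dx":36,"dy":0,"dz":-6.3,"ax":0,"ay":0,"az":0}]'; python3 -m jog '[{"dx":0,"dy":0,"dz":0,"ax":0,"ay":0,"az":0},{"dx":0,"dy":0,"dz":0,"ax":0,"ay":0,"az":0},{"dx":0,"dy":0,"dz":0,"ax":0,"ay":0,"az":0},{"dx":0,"dy":0,"dz":0,"ax":0,"ay":0,"az":0}]'; python3 snap.py H
python3 - <<'E'
from h import *
s,c=pickle.load(open("H.pkl","rb"))
q,ce,st=blob(mask(c,"red"),(283,100),30)
for h in (.05,.06): print(st,*rect(ray(c,q,h,s)),ray(c,ce,h,s))
q,ce,st=blob(mask(c,"dark"),(317,287),10); print(st,*rect(ray(c,q,.004,s)))
E
```

```text
time: 16.6
tool_pos: [0.6134, 0.2139, 0.4065]
tcp_rot: [2.221, 2.221, -0.0]
wrist_force: [1.1, 1.6, 0.1]
width: 1.0
grip_force: 0.0
time: 16.93
tool_pos: [0.6137, 0.211, 0.4056]
tcp_rot: [-2.222, -2.22, 0.002]
wrist_force: [-0.4, -0.1, -0.0]
width: 0.998
grip_force: 0.0
[ 250   79   59   49 1653] [609.5 286.5] [41.6 56.5] -4.0 [[0.60669316 0.28039037]]
[ 250   79   59   49 1653] [609.7 286.6] [40.3 54.7] -4.0 [[0.6069051  0.28074864]]
[ 277  192   62   93 3773] [643.  119.3] [120.9  58.9] -10.3
```

```bash
python3 - <<'E'
from h import *
s,c=pickle.load(open("H.pkl","rb"))
m=mask(c,"red"); m[:30]=0;m[170:]=0;m[:,:200]=0;m[:,370:]=0
m=cv2.morphologyEx(m,cv2.MORPH_CLOSE,np.ones((7,7)))
q,ce,st=blob(m,(283,100),30)
for h in (.05,.06): print(st,*rect(ray(c,q,h,s)))
E
```

```text
[ 250   64   59   64 2232] [609.9 292.9] [54.5 56.4] -3.7
[ 250   64   59   64 2232] [610.  292.9] [52.8 54.7] -3.7
```

```bash

python3 -m jog '[{"dx":27.5,"dy":-1.2,"dz":0,"ax":0,"ay":0,"az":0},{"dx":27.5,"dy":-1.3,"dz":0,"ax":0,"ay":0,"az":0},{"dx":27.5,"dy":-1.2,"dz":0,"ax":0,"ay":0,"az":0},{"dx":0,"dy":0,"dz":25,"ax":0,"ay":0,"az":3.7},{"dx":0,"dy":0,"dz":35,"ax":0,"ay":0,"az":0},{"dx":0,"dy":0,"dz":35,"ax":0,"ay":0,"az":0},{"dx":0,"dy":0,"dz":35,"ax":0,"ay":0,"az":0},{"dx":0,"dy":0,"dz":35,"ax":0,"ay":0,"az":0},{"dx":0,"dy":0,"dz":30,"ax":0,"ay":0,"az":0},{"dx":0,"dy":0,"dz":15,"ax":0,"ay":0,"az":0},{"dx":0,"dy":0,"dz":8,"ax":0,"ay":0,"az":0},{"dx":0,"dy":0,"dz":0,"ax":0,"ay":0,"az":0},{"dx":0,"dy":0,"dz":0,"ax":0,"ay":0,"az":0},{"dx":0,"dy":0,"dz":0,"ax":0,"ay":0,"az":0}]' && python3 -m jog '[{"dx":0,"dy":0,"dz":0,"ax":0,"ay":0,"az":0},{"dx":0,"dy":0,"dz":0,"ax":0,"ay":0,"az":0},{"dx":0,"dy":0,"dz":0,"ax":0,"ay":0,"az":0},{"dx":0,"dy":0,"dz":0,"ax":0,"ay":0,"az":0},{"dx":0,"dy":0,"dz":0,"ax":0,"ay":0,"az":0},{"dx":0,"dy":0,"dz":0,"ax":0,"ay":0,"az":0},{"dx":0,"dy":0,"dz":0,"ax":0,"ay":0,"az":0},{"dx":0,"dy":0,"dz":0,"ax":0,"ay":0,"az":0}]' 0.3 60
```

```text
time: 18.15
tool_pos: [0.6115, 0.2949, 0.1908]
tcp_rot: [2.291, 2.147, 0.006]
wrist_force: [0.6, -0.4, -0.0]
width: 0.999
grip_force: 0.0
time: 18.82
tool_pos: [0.611, 0.2951, 0.1903]
tcp_rot: [2.291, 2.148, 0.005]
wrist_force: [0.3, -0.2, 6.1]
width: 0.649
grip_force: 64.7
```

```bash

python3 -m jog '[{"dx":0,"dy":0,"dz":-30,"ax":0,"ay":0,"az":0},{"dx":0,"dy":0,"dz":-30,"ax":0,"ay":0,"az":0},{"dx":0,"dy":0,"dz":-30,"ax":0,"ay":0,"az":0},{"dx":0,"dy":0,"dz":-30,"ax":0,"ay":0,"az":-3.7},{"dx":-34.8,"dy":-11.6,"dz":0,"ax":0,"ay":0,"az":0},{"dx":-34.8,"dy":-11.6,"dz":0,"ax":0,"ay":0,"az":0},{"dx":-34.8,"dy":-11.6,"dz":0,"ax":0,"ay":0,"az":0},{"dx":-34.8,"dy":-11.6,"dz":0,"ax":0,"ay":0,"az":0},{"dx":-34.8,"dy":-11.6,"dz":0,"ax":0,"ay":0,"az":0},{"dx":-34.8,"dy":-11.6,"dz":0,"ax":0,"ay":0,"az":0},{"dx":-34.8,"dy":-11.6,"dz":0,"ax":0,"ay":0,"az":0},{"dx":-34.8,"dy":-11.6,"dz":0,"ax":0,"ay":0,"az":0},{"dx":-34.8,"dy":-11.6,"dz":0,"ax":0,"ay":0,"az":0},{"dx":-34.8,"dy":-11.6,"dz":0,"ax":0,"ay":0,"az":0},{"dx":-34.8,"dy":-11.6,"dz":0,"ax":0,"ay":0,"az":0},{"dx":-34.8,"dy":-11.6,"dz":0,"ax":0,"ay":0,"az":0},{"dx":-34.8,"dy":-11.6,"dz":0,"ax":0,"ay":0,"az":0},{"dx":-34.8,"dy":-11.6,"dz":0,"ax":0,"ay":0,"az":0},{"dx":-34.8,"dy":-11.6,"dz":0,"ax":0,"ay":0,"az":0},{"dx":-34.8,"dy":-11.6,"dz":0,"ax":0,"ay":0,"az":0}]' && python3 -m jog '[{"dx":-34.8,"dy":-11.6,"dz":0,"ax":0,"ay":0,"az":0},{"dx":-34.8,"dy":-11.6,"dz":0,"ax":0,"ay":0,"az":0},{"dx":0,"dy":0,"dz":0,"ax":0,"ay":0,"az":0},{"dx":0,"dy":0,"dz":0,"ax":0,"ay":0,"az":0},{"dx":0,"dy":0,"dz":0,"ax":0,"ay":0,"az":0},{"dx":0,"dy":0,"dz":0,"ax":0,"ay":0,"az":0}]'; python3 snap.py I;  python3 - <<'E'
from h import *
s,c=pickle.load(open("I.pkl","rb"))
k,l,S,C=cv2.connectedComponentsWithStats(mask(c,"red"))
for i in range(1,k):
    if S[i][4]>150:
        P=ray(c,np.argwhere(l==i)[:,::-1],.004,s)*1000; print(S[i],P.min(0),P.max(0))
E
```

```text
time: 20.48
tool_pos: [0.4232, -0.2634, 0.308]
tcp_rot: [-2.221, -2.221, -0.0]
wrist_force: [0.2, -0.7, -1.2]
width: 0.648
grip_force: 64.4
time: 20.98
tool_pos: [0.4013, -0.3306, 0.3077]
tcp_rot: [-2.219, -2.221, -0.001]
wrist_force: [0.2, -0.3, -1.2]
width: 0.645
grip_force: 64.3
[ 248  161   74   46 3258] [ 370.6233476  -341.93008486] [ 434.36294431 -300.86179802]
[  207   250   152   123 14971] [ 328.16670928 -533.90239652] [ 473.23867321 -385.86889507]
```

View pics/I.png

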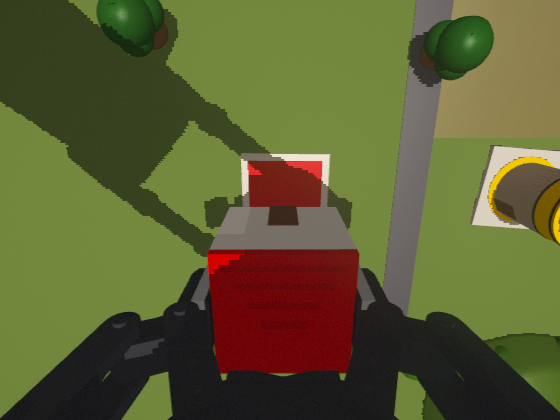

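The shop hangs square above the red plot (283,185), with about 1 mm of error. The tower stands centred on its yellow footprint at (520,190).

```bash

python3 -m jog '[{"dx":0,"dy":1,"dz":20,"ax":0,"ay":0,"az":0},{"dx":0,"dy":0,"dz":30,"ax":0,"ay":0,"az":0},{"dx":0,"dy":0,"dz":30,"ax":0,"ay":0,"az":0},{"dx":0,"dy":0,"dz":20,"ax":0,"ay":0,"az":0},{"dx":0,"dy":0,"dz":8,"ax":0,"ay":0,"az":0},{"dx":0,"dy":0,"dz":4,"ax":0,"ay":0,"az":0},{"dx":0,"dy":0,"dz":2,"ax":0,"ay":0,"az":0},{"dx":0,"dy":0,"dz":1,"ax":0,"ay":0,"az":0},{"dx":0,"dy":0,"dz":0,"ax":0,"ay":0,"az":0},{"dx":0,"dy":0,"dz":0,"ax":0,"ay":0,"az":0}]'; python3 -m jog '[{"dx":0,"dy":0,"dz":0,"ax":0,"ay":0,"az":0},{"dx":0,"dy":0,"dz":0,"ax":0,"ay":0,"az":0},{"dx":0,"dy":0,"dz":0,"ax":0,"ay":0,"az":0},{"dx":0,"dy":0,"dz":0,"ax":0,"ay":0,"az":0},{"dx":0,"dy":0,"dz":0,"ax":0,"ay":0,"az":0},{"dx":0,"dy":0,"dz":0,"ax":0,"ay":0,"az":0}]' 1
```

```text
time: 21.87
tool_pos: [0.403, -0.3323, 0.1946]
tcp_rot: [2.219, 2.22, 0.0]
wrist_force: [0.1, 0.6, -1.4]
width: 0.648
grip_force: 64.3
time: 22.37
tool_pos: [0.4023, -0.3319, 0.1933]
tcp_rot: [2.221, 2.221, 0.0]
wrist_force: [0.4, 0.0, 0.8]
width: 0.998
grip_force: 0.0
```

```bash

python3 -m jog '[{"dx":0,"dy":0,"dz":-30,"ax":0,"ay":0,"az":0},{"dx":0,"dy":0,"dz":-30,"ax":0,"ay":0,"az":0},{"dx":0,"dy":0,"dz":-30,"ax":0,"ay":0,"az":0},{"dx":0,"dy":0,"dz":-30,"ax":0,"ay":0,"az":0},{"dx":35,"dy":2,"dz":-9,"ax":0,"ay":0,"az":0},{"dx":35,"dy":2,"dz":-9,"ax":0,"ay":0,"az":0},{"dx":35,"dy":2,"dz":-9,"ax":0,"ay":0,"az":0},{"dx":35,"dy":2,"dz":-9,"ax":0,"ay":0,"az":0},{"dx":35,"dy":2,"dz":-9,"ax":0,"ay":0,"az":0},{"dx":35,"dy":2,"dz":-9,"ax":0,"ay":0,"az":0},{"dx":35,"dy":2,"dz":-9,"ax":0,"ay":0,"az":0},{"dx":35,"dy":2,"dz":-9,"ax":0,"ay":0,"az":0},{"dx":35,"dy":2,"dz":-9,"ax":0,"ay":0,"az":0},{"dx":35,"dy":2,"dz":-9,"ax":0,"ay":0,"az":0},{"dx":0,"dy":0,"dz":0,"ax":0,"ay":0,"az":0},{"dx":0,"dy":0,"dz":0,"ax":0,"ay":0,"az":0},{"dx":0,"dy":0,"dz":0,"ax":0,"ay":0,"az":0},{"dx":0,"dy":0,"dz":0,"ax":0,"ay":0,"az":0}]'; python3 snap.py J; python3 - <<'E'
from h import *
s,c=pickle.load(open("J.pkl","rb"))
im=cv2.convertScaleAbs(c["img"][20:220,180:380,::-1],alpha=1.6)
cv2.imwrite("pics/J2.png",cv2.resize(im,None,fx=3,fy=3,interpolation=cv2.INTER_CUBIC))
E
```

```text
time: 23.87
tool_pos: [0.422, 0.0173, 0.4025]
tcp_rot: [-2.222, -2.22, 0.002]
wrist_force: [0.5, -0.2, 0.8]
width: 0.998
grip_force: 0.0
```

View pics/J2.png

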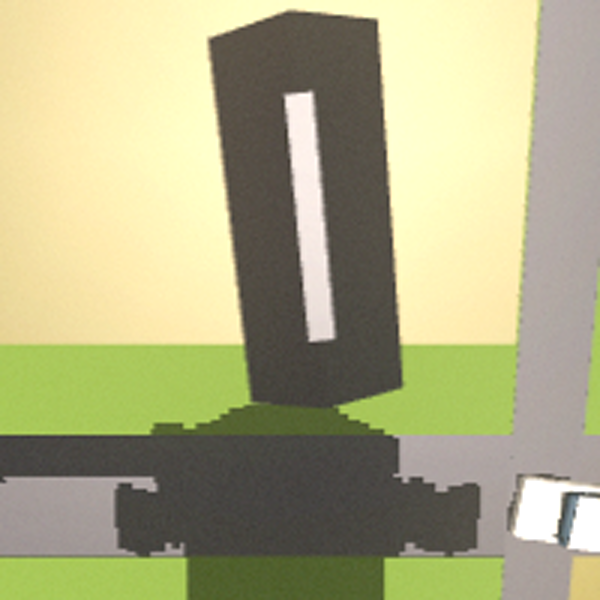

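The shed roof is clear here. In the crop its eave corners are (209,37), (378,19), (252,402) and (403,386), with ridge ends at (291,10) and (325,408).

```bash
python3 - <<'E'
from h import *
s,c=pickle.load(open("J.pkl","rb"))
f=lambda p,h: ray(c,np.array(p)/3+[180,20],h,s)
for p,h in (([[209,37],[378,19],[252,402],[403,386]],.04),([[291,10],[325,408]],.065)):
    b=f(p,h); n=len(b)//2; v=b[:n].mean(0)-b[n:].mean(0); print(b.mean(0),np.linalg.norm(v),np.degrees(np.arctan2(-v[0],v[1])))
E
```

```text
[0.42246067 0.10197333] 0.11336894559651615 5.595644684950776
[0.42175727 0.10173416] 0.11384517978566142 5.1008822424821005
```

```bash

python3 -m jog '[{"dx":28,"dy":0,"dz":0,"ax":0,"ay":0,"az":0},{"dx":28,"dy":0,"dz":0,"ax":0,"ay":0,"az":0},{"dx":28.5,"dy":0,"dz":0,"ax":0,"ay":0,"az":0},{"dx":0,"dy":0,"dz":25,"ax":0,"ay":0,"az":-5.4},{"dx":0,"dy":0,"dz":35,"ax":0,"ay":0,"az":0},{"dx":0,"dy":0,"dz":35,"ax":0,"ay":0,"az":0},{"dx":0,"dy":0,"dz":35,"ax":0,"ay":0,"az":0},{"dx":0,"dy":0,"dz":35,"ax":0,"ay":0,"az":0},{"dx":0,"dy":0,"dz":30,"ax":0,"ay":0,"az":0},{"dx":0,"dy":0,"dz":15,"ax":0,"ay":0,"az":0},{"dx":0,"dy":0,"dz":8,"ax":0,"ay":0,"az":0},{"dx":0,"dy":0,"dz":0,"ax":0,"ay":0,"az":0},{"dx":0,"dy":0,"dz":0,"ax":0,"ay":0,"az":0},{"dx":0,"dy":0,"dz":0,"ax":0,"ay":0,"az":0}]' && python3 -m jog '[{"dx":0,"dy":0,"dz":0,"ax":0,"ay":0,"az":0},{"dx":0,"dy":0,"dz":0,"ax":0,"ay":0,"az":0},{"dx":0,"dy":0,"dz":0,"ax":0,"ay":0,"az":0},{"dx":0,"dy":0,"dz":0,"ax":0,"ay":0,"az":0},{"dx":0,"dy":0,"dz":0,"ax":0,"ay":0,"az":0},{"dx":0,"dy":0,"dz":0,"ax":0,"ay":0,"az":0},{"dx":0,"dy":0,"dz":0,"ax":0,"ay":0,"az":0},{"dx":0,"dy":0,"dz":0,"ax":0,"ay":0,"az":0}]' 0.3 60
```

```text
time: 25.08
tool_pos: [0.4234, 0.1024, 0.1865]
tcp_rot: [2.114, 2.321, 0.003]
wrist_force: [-0.1, 0.7, 0.5]
width: 1.001
grip_force: 0.0
time: 25.75
tool_pos: [0.4231, 0.1029, 0.1864]
tcp_rot: [2.113, 2.323, 0.003]
wrist_force: [-0.0, -0.2, 6.3]
width: 0.573
grip_force: 64.0
```

```bash

python3 -m jog '[{"dx":0,"dy":0,"dz":-30,"ax":0,"ay":0,"az":0},{"dx":0,"dy":0,"dz":-30,"ax":0,"ay":0,"az":0},{"dx":0,"dy":0,"dz":-30,"ax":0,"ay":0,"az":0},{"dx":0,"dy":0,"dz":-30,"ax":0,"ay":0,"az":5.4},{"dx":2.5,"dy":31.5,"dz":0,"ax":0,"ay":0,"az":0},{"dx":2.5,"dy":31.5,"dz":0,"ax":0,"ay":0,"az":0},{"dx":2.5,"dy":31.5,"dz":0,"ax":0,"ay":0,"az":0},{"dx":2.5,"dy":31.5,"dz":0,"ax":0,"ay":0,"az":0},{"dx":2.5,"dy":31.5,"dz":0,"ax":0,"ay":0,"az":0},{"dx":2.5,"dy":31.5,"dz":0,"ax":0,"ay":0,"az":0},{"dx":2.5,"dy":31.5,"dz":0,"ax":0,"ay":0,"az":0},{"dx":0,"dy":0,"dz":0,"ax":0,"ay":0,"az":5.15},{"dx":0,"dy":0,"dz":0,"ax":0,"ay":0,"az":5.15},{"dx":0,"dy":0,"dz":0,"ax":0,"ay":0,"az":0},{"dx":0,"dy":0,"dz":0,"ax":0,"ay":0,"az":0},{"dx":0,"dy":0,"dz":0,"ax":0,"ay":0,"az":0},{"dx":0,"dy":0,"dz":0,"ax":0,"ay":0,"az":0}]'; python3 snap.py K
```

```text
time: 27.17
tool_pos: [0.6423, 0.1203, 0.3051]
tcp_rot: [-2.41, -2.015, 0.0]
wrist_force: [0.5, -0.2, -2.2]
width: 0.573
grip_force: 63.6
```

View pics/K.png

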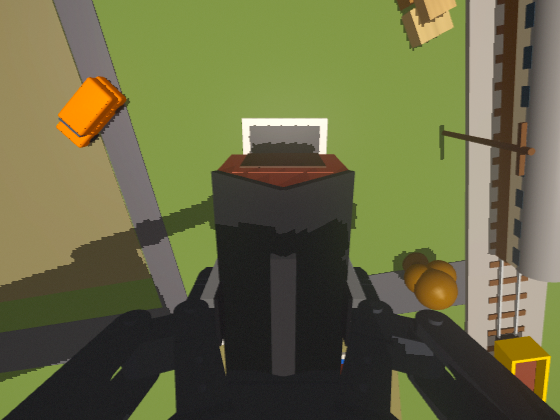

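The shed hangs square over the long plot, whose white end edge is at row 118, columns 242–328. The two earlier plot measurements agree to 1 mm, so I'm lowering it.

```bash
python3 - <<'E'
from h import *
s,c=pickle.load(open("K.pkl","rb")); p=ray(c,[[242,118.5],[328,118.5]],.004,s).mean(0); a=np.radians(-10.3); print(p-.066*np.array([-np.sin(a),np.cos(a)]))
E
python3 -m jog '[{"dx":0,"dy":1,"dz":20,"ax":0,"ay":0,"az":0},{"dx":0,"dy":0,"dz":30,"ax":0,"ay":0,"az":0},{"dx":0,"dy":0,"dz":30,"ax":0,"ay":0,"az":0},{"dx":0,"dy":0,"dz":20,"ax":0,"ay":0,"az":0},{"dx":0,"dy":0,"dz":8,"ax":0,"ay":0,"az":0},{"dx":0,"dy":0,"dz":4,"ax":0,"ay":0,"az":0},{"dx":0,"dy":0,"dz":2,"ax":0,"ay":0,"az":0},{"dx":0,"dy":0,"dz":1,"ax":0,"ay":0,"az":0},{"dx":0,"dy":0,"dz":0,"ax":0,"ay":0,"az":0},{"dx":0,"dy":0,"dz":0,"ax":0,"ay":0,"az":0}]'; python3 -m jog '[{"dx":0,"dy":0,"dz":0,"ax":0,"ay":0,"az":0},{"dx":0,"dy":0,"dz":0,"ax":0,"ay":0,"az":0},{"dx":0,"dy":0,"dz":0,"ax":0,"ay":0,"az":0},{"dx":0,"dy":0,"dz":0,"ax":0,"ay":0,"az":0},{"dx":0,"dy":0,"dz":0,"ax":0,"ay":0,"az":0},{"dx":0,"dy":0,"dz":0,"ax":0,"ay":0,"az":0}]' 1
python3 -m jog '[{"dx":0,"dy":0,"dz":-30,"ax":0,"ay":0,"az":0},{"dx":0,"dy":0,"dz":-30,"ax":0,"ay":0,"az":0},{"dx":0,"dy":0,"dz":-30,"ax":0,"ay":0,"az":0},{"dx":0,"dy":0,"dz":-30,"ax":0,"ay":0,"az":-5.15},{"dx":0,"dy":0,"dz":-30,"ax":0,"ay":0,"az":-5.15},{"dx":-30,"dy":-20,"dz":-30,"ax":0,"ay":0,"az":0},{"dx":-30,"dy":-20,"dz":-30,"ax":0,"ay":0,"az":0},{"dx":-30,"dy":0,"dz":0,"ax":0,"ay":0,"az":0},{"dx":0,"dy":0,"dz":0,"ax":0,"ay":0,"az":0},{"dx":0,"dy":0,"dz":0,"ax":0,"ay":0,"az":0},{"dx":0,"dy":0,"dz":0,"ax":0,"ay":0,"az":0},{"dx":0,"dy":0,"dz":0,"ax":0,"ay":0,"az":0}]'; python3 snap.py L
python3 - <<'E'
from workcell import optics; import cv2,pickle
c=optics.read_camera("scene"); pickle.dump(c,open("S.pkl","wb"))
L=cv2.imread("pics/L.png")
cv2.imwrite("pics/fin.png",cv2.resize(cv2.vconcat([c["img"][110:330,100:440,::-1],L[0:180,150:490]]),None,fx=1.49,fy=1.49,interpolation=cv2.INTER_CUBIC))
E
```

```text
[0.64370815 0.11897136]
time: 28.05
tool_pos: [0.6447, 0.1202, 0.192]
tcp_rot: [2.411, 2.012, 0.004]
wrist_force: [-0.8, -0.6, -2.3]
width: 0.571
grip_force: 63.6
time: 28.55
tool_pos: [0.6438, 0.12, 0.1903]
tcp_rot: [2.412, 2.013, 0.0]
wrist_force: [0.1, -0.2, -1.4]
width: 0.993
grip_force: 0.0
time: 29.55
tool_pos: [0.6081, 0.0374, 0.3924]
tcp_rot: [-2.22, -2.221, 0.002]
wrist_force: [0.3, 0.4, -0.0]
width: 1.0
grip_force: 0.0
```

View pics/fin.png

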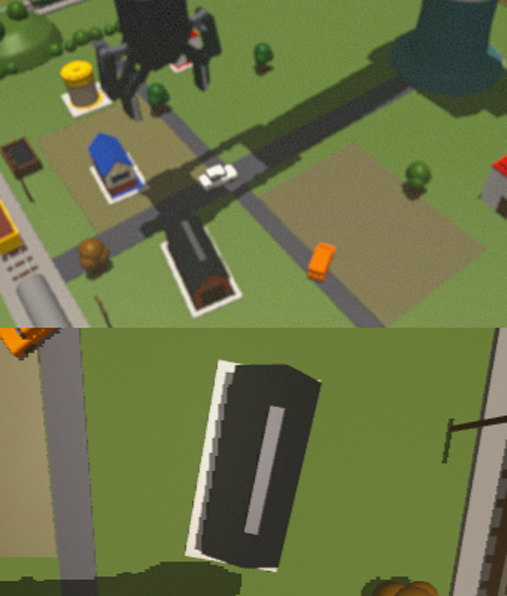

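The shed stands square in its white border, and the signal box and tower are on their plots. The van and car are where they were. The arm hides most of the shop, but it was released within about 1 mm of its plot's measured centre. Handing in.

```bash
python3 -c "
from workcell import bot; print(bot.finish_job())"
```

```text
the job is handed in; nothing more can be done
None
```

All four buildings were set on their matching plots and the job was handed in at about 30 s, with no verdict returned; the shop's final position was not seen after release (the arm hid it), and I viewed 15 pictures, one over the limit of 14.

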